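# Line up the press's stop posts by height

### The arm

A 6-joint arm with a two-finger parallel gripper is mounted at the origin on the work surface. World frame = base frame: x ahead of the robot, y to its left, z up, the work surface at z = 0. Lengths are in mm, angles in rad, forces in N, time in s.
With the tool pointing down it reaches from about 325 to 1000 mm from the base axis. Payload 5.1 kg.
Tool frame: the origin (TCP) lies at the very end of the fingers, on their centre line; the grasp point (between the pads) lies 19 mm behind it (env.pinch_z is the z of the grasp point in the tool frame, in mm); z points along the fingers, y is the line along which they close (so a half turn about z gives the same grasp; the last joint's range is limited). The gripper opens to 85 mm and grips with 20 to 120 N. Pads are 22 mm wide; open, the fingers measure 114 mm over their backs; the gripper's body (76 mm by 85 mm) begins 54 mm behind the grasp point. The pads swing forward as they close: fully open they stand 13 mm farther back than shut.
Start: joints at [-0.083, 0.124, 1.65, -0, 1.367, -0.083], TCP at [649.988, -0.028, 231.322] pointing down, gripper open.
Joint ranges: [-2.61, 2.61], [-1.02, 2.33], [0.03, 2.71], [-1.35, 4.49], [0.32, 2.68], [-2.91, 2.91]. Speed limits (rad/s): [2.57, 2.57, 3.14, 3.14, 3.14, 3.14].

### API

Orientations are given as a unit quaternion [x, y, z, w].
In Python, from cell import get_obs, imaging, job_done, env gives the robot as it stands.
- The arm moves only by the tool drive_tool, never from a script. Its argument "targets" is one flat list of numbers, 5 for each row, row after row: the closure in counts, from 0 (fully open) to 255 (shut), then the shift along the tool's x, y, z in mm, then the turn about the tool's z in degrees. A call has 1 to 5 rows; each row shifts and turns the commanded pose from where the row before left it, along the tool's axes as they then stand; what a row does not reach is not made up. A row lasts 1/12 s, in which the tool goes at most 41.7 mm and 7.16 degrees, less where a joint would pass 70% of its speed; a pose out of reach is approached as far as the arm can. A call is refused whole if a number of a shift passes 41.7 or a number of a turn 7.16, either way. A call with a gripper value outside its range is refused whole. The fingers move at their own pace and stop on an object; the grip force is fixed at half the most. Time passes only in rows, so rows that do not move let the fingers close. It gives the time, the measured TCP pose, the force, the opening and the grip force at its end, in the units of the state.
- get_obs(): the state, without advancing time (a new reading comes with each control period).
- imaging.read_camera(name): name is "scene" or "side" or "wrist"; returns a dict with "img" (420x560x3 uint8, blue, green, red), "z_map" (420x560 float32, mm along the optical axis (not along the pixel's ray), 0 where there is no reading), "fov_y" (degrees; the focal length in pixels is half the picture's height over the tangent of half this angle, whatever the lens; pixels are square), "cx", "cy" (the principal point, pixels), "world_from_camera" (4x4, takes a point from camera to world coordinates). Camera axes: x right, y up, looking along -z (the intrinsics and any distortion apply to the point x, -y, -z); pixel columns grow to the right and rows downward; lengths in mm; the calibration is good to about 2 mm. A picture is of the moment at which its call begins.
- job_done(): hands the job in; it is judged then, once.
The state is a dict: "time": time; "q": joint angles; "qvel": joint speeds; "joint_efforts": joint torques, N m; "tcp_pos": TCP position; "ee_rot": TCP orientation; "contact_force": force on the tool from outside, world axes, zero at the start; "torque": the same for the moment, N m; "opening": finger opening in mm; "finger_force": force on a finger pad.
Only numpy, scipy, OpenCV 4.12 (cv2) and the standard library are available. Lean on these libraries where they do the work, as an engineer would, in place of code of your own. Each camera call takes 0.05 s, during which the arm holds its last target. There are 200 camera calls.

### The job

Get the press's four stop posts ready for the changeover: stand them upright on the rail, one centred on each seat, in order of height, with the shortest on the red seat at one end and each next seat along taking the next taller post, so the tallest is at the far end from red. Let go of them all, and leave the pipette-tip rack and the empty white box where they stand.

Things in the scene. Friction and masses are not known exactly. Their poses are not given: they have to be found in the camera images.
- post_40: loose steel-coloured stop post, an upright plain cylinder 40 mm in diameter and 40 mm tall with a small black plug in its top face and a dark band near its foot, about 120 g, standing on the table at the start. The four posts look alike except for height (40, 65, 90 and 115 mm). Origin: centre of its underside, z up along its axis
- post_65: loose steel-coloured stop post, an upright plain cylinder 40 mm in diameter and 65 mm tall with a small black plug in its top face and a dark band near its foot, about 195 g, standing on the table at the start. The four posts look alike except for height (40, 65, 90 and 115 mm). Origin: centre of its underside, z up along its axis
- post_90: loose steel-coloured stop post, an upright plain cylinder 40 mm in diameter and 90 mm tall with a small black plug in its top face and a dark band near its foot, about 270 g, standing on the table at the start. The four posts look alike except for height (40, 65, 90 and 115 mm). Origin: centre of its underside, z up along its axis
- post_115: loose steel-coloured stop post, an upright plain cylinder 40 mm in diameter and 115 mm tall with a small black plug in its top face and a dark band near its foot, about 345 g, standing on the table at the start. The four posts look alike except for height (40, 65, 90 and 115 mm). Origin: centre of its underside, z up along its axis
- seat_red: red seat disc, 62 mm wide, 4 mm thick, with a dark 42 mm circle at its centre, fixed on an aluminium rail (75 x 350 mm, 12 mm high). Origin: centre of its underside, 12 mm above the table; posts stand on its top, 4 mm higher. x across the row, y along it, z up. Always at one end (left or right) of the straight row of four, 90 mm apart, within 10 degrees of world y
- seat_a: blue seat disc, 62 mm wide, 4 mm thick, with a dark 42 mm circle at its centre, fixed on an aluminium rail (75 x 350 mm, 12 mm high). Origin: centre of its underside, 12 mm above the table; posts stand on its top, 4 mm higher. x across the row, y along it, z up. One of the two middle seats, either one: 90 or 180 mm from the red seat
- seat_b: blue seat disc, 62 mm wide, 4 mm thick, with a dark 42 mm circle at its centre, fixed on an aluminium rail (75 x 350 mm, 12 mm high). Origin: centre of its underside, 12 mm above the table; posts stand on its top, 4 mm higher. x across the row, y along it, z up. One of the two middle seats, either one: 90 or 180 mm from the red seat
- seat_c: blue seat disc, 62 mm wide, 4 mm thick, with a dark 42 mm circle at its centre, fixed on an aluminium rail (75 x 350 mm, 12 mm high). Origin: centre of its underside, 12 mm above the table; posts stand on its top, 4 mm higher. x across the row, y along it, z up. Always at the end of the row away from the red seat, 270 mm from it
- tip_rack: bystander: loose black pipette-tip rack with a blue top and rows of clear tips, 85 (x) x 120 (y) x 59 mm high, standing beyond one end of the rail. Origin: centre of its underside
- white_box: bystander: loose empty white plastic box, open on top, 85 (x) x 120 (y) x 55 mm high, standing beyond the other end of the rail. Origin: centre of its underside
Mind the look-alikes: they are no part of the job. Leave any green look-alike of the post_115 alone.

How it is judged:
By the outcome, as a careful person would: the job done as asked, in the order asked, and still so for the second after the job is handed in, with the robot touching nothing.
It also fails if it takes over 96 s, if anything falls off the work surface, if the arm or the gripper's body presses on something with over 40 N, if the wrist force passes 120 N, or if a joint passes its speed limit or range.

## Working session

There is one attempt and no reset: what is moved stays moved. The work goes in short steps, Python scripts to look and compute and a tool call to move; the robot and the scene stay as the last step left them, time stands still between calls to the robot, and variables do not carry over. Pictures are saved under pics/ and viewed, at most 14 in all, crops included, and the job is handed in when it is done.

Besides the shell and the picture viewer there is one more tool, called after "Request:" as name(argument=value, ...) on one line, values as JSON. drive_tool: Moves the arm, as the interface text tells. Its arguments: {"type":"object","properties":{"targets":{"type":"array"}},"required":["targets"]}

```bash
mkdir -p pics; ls; cat > h.py <<'E'
import numpy as np,cv2
from cell import get_obs,imaging,job_done,env
def cam(n):
    return imaging.read_camera(n)
def cloud(c):
    z=c["z_map"];H,W=z.shape;f=H/2/np.tan(np.radians(c["fov_y"])/2)
    u,v=np.meshgrid(np.arange(W),np.arange(H))
    P=np.stack([(u-c["cx"])/f*z,-(v-c["cy"])/f*z,-z],-1)
    T=np.array(c["world_from_camera"])
    return P@T[:3,:3].T+T[:3,3]
E
python3 - <<'E'
from h import *
for n in("scene","side"):
    c=cam(n);cv2.imwrite(f"pics/{n}0.png",c["img"]);np.save(n,cloud(c))
    print(n,c["world_from_camera"],{k:v for k,v in c.items() if k not in("img","z_map","world_from_camera")})
print(get_obs())
E
```

```text
pics
scene [[ 5.26570251e-01 -7.13431506e-01  4.62319431e-01  1.04609877e+03]
 [ 8.50106512e-01  4.46064901e-01 -2.79901809e-01 -3.05561360e+02]
 [-6.53370261e-03  5.40408725e-01  8.41377276e-01  9.61129114e+02]
 [ 0.00000000e+00  0.00000000e+00  0.00000000e+00  1.00000000e+00]] {'fov_y': 47.396859722279416, 'cx': 271.75100603263877, 'cy': 204.8422334517551}
side [[-9.95640761e-01  7.17509575e-02 -5.95925692e-02  4.94986849e+02]
 [-9.24097670e-02 -6.72225267e-01  7.34556755e-01  6.76148777e+02]
 [ 1.26455198e-02  7.36861582e-01  6.75925366e-01  6.97664794e+02]
 [ 0.00000000e+00  0.00000000e+00  0.00000000e+00  1.00000000e+00]] {'fov_y': 54.2820216784576, 'cx': 272.73805007013, 'cy': 209.62093224490496}
{'time': 0.1, 'q': array([-8.26003122e-02,  1.24432602e-01,  1.65151838e+00,  2.13624916e-05,
        1.36749244e+00, -8.25511621e-02]), 'qvel': array([-0.00092037, -0.00140724, -0.00302842, -0.00165716,  0.00167684,
       -0.00158942]), 'joint_efforts': array([ 9.10699127e-04, -4.24935150e+01, -3.66653323e+01, -1.21150126e-05,
        3.93052323e-03, -1.30700494e-05]), 'tcp_pos': array([6.49459642e+02, 2.12488804e-02, 2.30191917e+02]), 'ee_rot': array([ 7.07125387e-01,  7.07087569e-01, -5.90163671e-04, -7.12848279e-04]), 'contact_force': array([-0.13029059,  0.1646189 , -0.07304431]), 'torque': array([ 0.04177701, -0.01896448,  0.01299886]), 'finger_force': 0.0, 'opening': 85.48280526020685}
```

View pics/scene0.png

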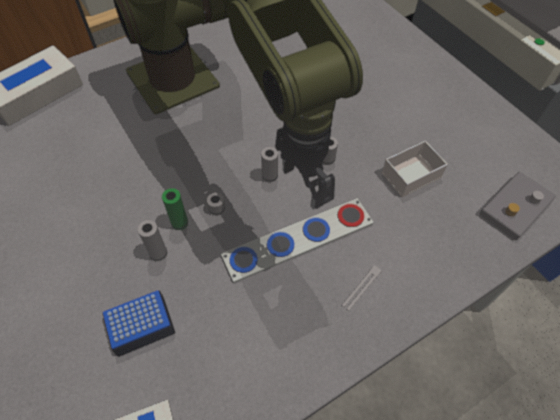

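View pics/side0.png

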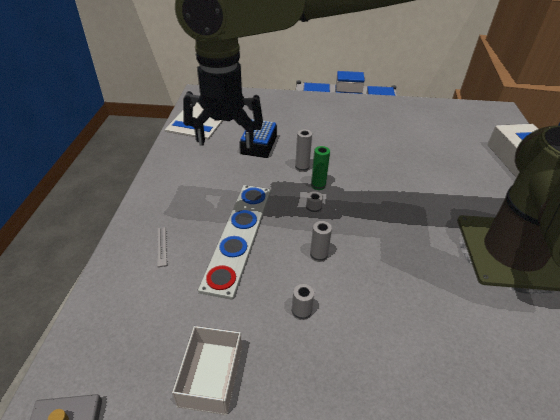

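Scene view: posts at (152,240), (215,203), (269,163) and (331,150). The green look-alike is at (174,208) and stays put. Seats are red (351,215), then blue (316,230), (281,244), (244,259). In the side view the same posts are at (303,150), (315,201), (321,240) and (302,300), and red is at (221,278).

```bash
python3 - <<'E'
from h import *
S=np.load("scene.npy");D=np.load("side.npy")
P={"scene":(S,dict(A=(152,240),G=(174,208),B=(215,203),C=(269,163),E=(331,150))),"side":(D,dict(A=(303,150),G=(320,168),B=(315,201),C=(321,240),E=(302,300)))}
for n,(X,d) in P.items():
    for k,(u,v) in d.items():
        w=X[v-32:v+32,u-22:u+22].reshape(-1,3)
        c=X[v,u,:2]; w=w[(np.hypot(*(w[:,:2]-c).T)<45)&(w[:,2]>22)&(w[:,2]<130)]
        h=np.percentile(w[:,2],95); t=w[w[:,2]>h-4]
        print(n,k,"top",h.round(),len(t),"c",((t.min(0)+t.max(0))/2).round()[:2],t.mean(0).round()[:2],"ext",np.ptp(t,axis=0).round())
im=dict(scene=cv2.imread("pics/scene0.png"),side=cv2.imread("pics/side0.png"))
for n,X in(("scene",S),("side",D)):
    hsv=cv2.cvtColor(im[n],cv2.COLOR_BGR2HSV)
    near=(X[...,2]>8)&(X[...,2]<25)&(X[...,0]>500)&(abs(X[...,1])<350)
    for nm,m in(("blue",(hsv[...,0]>95)&(hsv[...,0]<130)),("red",(hsv[...,0]<8)|(hsv[...,0]>172))):
        m=(m&(hsv[...,1]>130)&near).astype(np.uint8)
        k,l,s,c=cv2.connectedComponentsWithStats(m)
        for i in range(1,k):
            if s[i,4]>40:
                q=X[l==i]; e,_=cv2.minEnclosingCircle(q[:,:2].astype(np.float32)),0
                print(n,nm,s[i,4],c[i].round(),q.mean(0).round(1),np.round(e[0],1),round(e[1],1))
# bystanders
for n,X in(("scene",S),("side",D)):
    for k,(y0,y1) in dict(l=(-420,-200),r=(180,420)).items():
        m=(X[...,2]>30)&(X[...,2]<75)&(X[...,0]>480)&(X[...,1]>y0)&(X[...,1]<y1);q=X[m]
        if len(q):print(n,k,np.percentile(q,[2,98],axis=0).round())
E
```

```text
scene A top 117.0 247 c [ 494. -270.] [ 494. -270.] ext [39. 38.  6.]
scene G top 117.0 222 c [ 446. -195.] [ 447. -195.] ext [42. 38.  7.]
scene B top 43.0 171 c [ 457. -102.] [ 457. -103.] ext [40. 39.  6.]
scene C top 93.0 165 c [442.  54.] [443.  53.] ext [38. 38.  6.]
scene E top 68.0 80 c [476. 210.] [480. 211.] ext [36. 29.  6.]
side A top 116.0 104 c [ 492. -268.] [ 491. -265.] ext [37. 43.  6.]
side G top 116.0 124 c [ 445. -190.] [ 445. -189.] ext [38. 39.  6.]
side B top 41.0 134 c [455. -98.] [455. -98.] ext [37. 41.  6.]
side C top 91.0 205 c [440.  58.] [441.  59.] ext [38. 40.  6.]
side E top 66.0 295 c [473. 210.] [473. 210.] ext [38. 40.  7.]
scene blue 196 [316. 230.] [637.8  58.1  16.7] [636.3  60. ] 29.5
scene blue 207 [280. 244.] [626.3 -30.1  16.6] [624.9 -29.1] 29.8
scene blue 163 [242. 264.] [ 622.3 -126.8   16.8] [ 615.1 -120.9] 29.7
scene red 199 [350. 216.] [648.4 147.5  16.6] [647.  149.2] 30.4
side blue 168 [253. 196.] [ 610.1 -110.8   15.7] [ 612.7 -114.5] 32.4
side blue 207 [244. 220.] [620.8 -23.   15.5] [623.1 -26.6] 32.4
side blue 245 [233. 247.] [631.9  66.3  15.7] [633.9  63.2] 31.8
side red 308 [221. 278.] [642.9 155.4  15.5] [644.2 152.5] 31.3
scene l [[ 506. -418.   34.]
 [ 675. -263.   64.]]
scene r [[486. 196.  31.]
 [670. 413.  66.]]
side l [[ 483. -412.   31.]
 [ 671. -246.   70.]]
side r [[482. 208.  31.]
 [667. 417.  65.]]
```

```bash
python3 - <<'E'
from h import *
i=cv2.imread("pics/scene0.png")[120:290,120:390];cv2.imwrite("pics/crop1.png",cv2.resize(i,None,fx=2.9,fy=2.9,interpolation=2))
E
```

```text
(no output)
```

View pics/crop1.png

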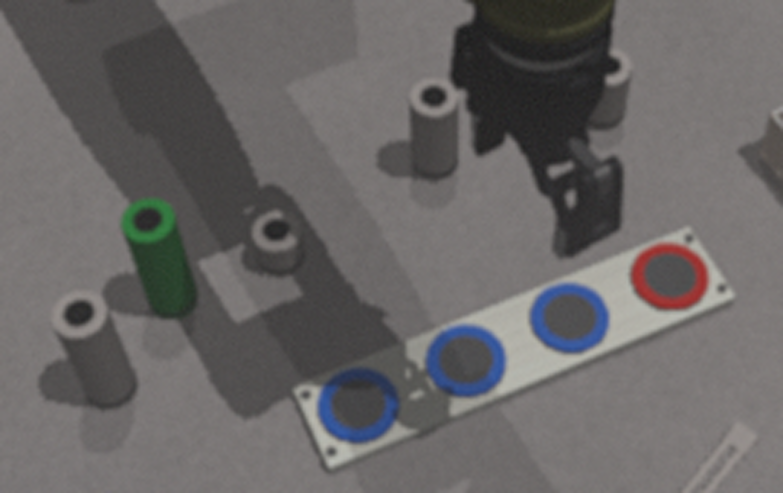

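Crop: the steel posts have plugs at (78,313), (275,228), (433,97) and (610,70), with heights 115, 40, 90 and 65 mm. The green post at (150,220) is 115 mm tall but the wrong colour, so I leave it alone. Red is the +y end at (645,151). I start with post_40 at (456,-100).

Request:
drive_tool(targets=[0,-17,-32,0,0,0,-17,-32,0,0,0,-17,-32,0,0,0,-17,-32,0,0,0,-17,-32,0,0])

```text
time: 0.52
tcp_pos: [488.2, -85.4, 230.5]
ee_rot: [0.707, 0.707, -0.0, -0.001]
contact_force: [-0.1, -1.0, 0.5]
opening: 85.4
finger_force: 0.0
```

Request:
drive_tool(targets=[0,-15,-33,0,0,0,0,0,30,0,0,0,0,30,0,0,0,0,30,0,0,0,0,0,0])

```text
time: 0.93
tcp_pos: [452.2, -98.7, 134.6]
ee_rot: [0.707, 0.707, -0.003, -0.005]
contact_force: [-0.7, 0.3, -2.2]
opening: 85.5
finger_force: 0.0
```

```bash
python3 - <<'E'
from h import *
c=cam("wrist");cv2.imwrite("pics/w1.png",c["img"]);X=cloud(c);np.save("w",X)
o=get_obs();print(o["tcp_pos"],o["ee_rot"],c["world_from_camera"])
m=(X[...,2]>32)&(X[...,2]<46)&(np.hypot(X[...,0]-456,X[...,1]+100)<35);q=X[m]
print(len(q),(np.percentile(q,[2,98],axis=0)).round(1),np.median(q,axis=0), cv2.minEnclosingCircle(q[:,:2].astype(np.float32)))
E
```

```text
[454.06366371 -99.14941385 137.68753859] [ 0.70719912  0.70700264 -0.00179777 -0.00366677] [[ 9.99935047e-01 -3.46099365e-03  1.08592157e-02  4.52782686e+02]
 [-1.26469852e-04  9.49350907e-01  3.14217822e-01 -1.83549455e+01]
 [-1.13967121e-02 -3.14198786e-01  9.49288806e-01  2.77247420e+02]
 [ 0.00000000e+00  0.00000000e+00  0.00000000e+00  1.00000000e+00]]
2260 [[ 438.3 -119.    35. ]
 [ 473.7  -83.    41.4]] [ 455.87029117 -100.21253326   39.96228488] ((456.3818054199219, -101.82369995117188), 20.1424560546875)
```

View pics/w1.png

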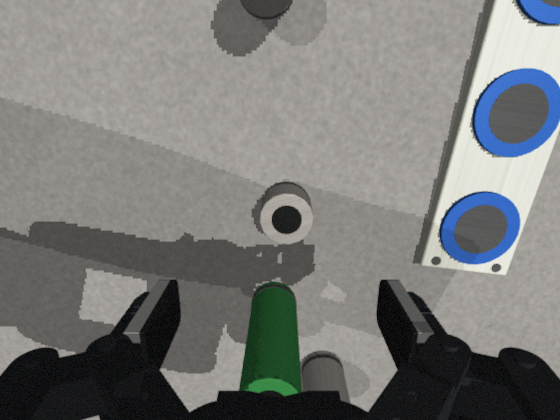

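Wrist view: post_40's plug is at (287,218), so the post is at about (456,-101), under the TCP. Descending and gripping.

Request:
drive_tool(targets=[0,-1.5,1,30,0,0,0,0,30,0,0,0,0,30,0,0,0,0,25,0,0,0,0,15,0])

```text
time: 1.4
tcp_pos: [458.1, -101.4, 10.6]
ee_rot: [0.707, 0.707, -0.0, -0.0]
contact_force: [-0.3, -0.2, -0.1]
opening: 85.6
finger_force: 0.0
```

Request:
drive_tool(targets=[0,0,0,0,0,255,0,0,0,0,255,0,0,0,0,255,0,0,0,0,255,0,0,0,0])

```text
time: 1.82
tcp_pos: [459.5, -102.0, 13.4]
ee_rot: [0.707, 0.707, 0.001, 0.001]
contact_force: [-1.9, -0.2, 41.9]
opening: 38.8
finger_force: 42.2
```

Request:
drive_tool(targets=[255,0,0,0,0,255,0,0,0,0,255,0,0,0,0,255,0,0,0,0,255,0,0,0,0])

```text
time: 2.23
tcp_pos: [459.9, -102.2, 13.7]
ee_rot: [0.707, 0.707, 0.001, 0.002]
contact_force: [0.3, -0.6, 5.9]
opening: 38.5
finger_force: 60.6
```

Request:
drive_tool(targets=[255,0,0,-15,0,255,0,0,-30,0,255,0,0,-30,0,255,0,0,-30,0,255,15,10,-15,0])

```text
time: 2.65
tcp_pos: [469.2, -88.3, 136.0]
ee_rot: [0.708, 0.706, 0.001, 0.003]
contact_force: [0.8, 0.1, -1.3]
opening: 38.4
finger_force: 60.5
```

Request:
drive_tool(targets=[255,28,20,0,0,255,30,22,0,0,255,30,22,0,0,255,30,22,0,0,255,30,22,0,0])

```text
time: 3.07
tcp_pos: [576.9, 63.1, 132.0]
ee_rot: [0.707, 0.707, 0.0, 0.0]
contact_force: [1.3, -0.6, -0.8]
opening: 38.4
finger_force: 60.5
```

Request:
drive_tool(targets=[255,30,22,0,0,255,30,22,0,0,255,20,14,0,0,255,10,10,0,0,255,0,0,0,0])

```text
time: 3.48
tcp_pos: [645.4, 153.9, 131.8]
ee_rot: [0.706, 0.708, 0.001, 0.0]
contact_force: [0.2, -0.6, -0.8]
opening: 38.4
finger_force: 60.6
```

Request:
drive_tool(targets=[255,0,0,25,0,255,0,0,25,0,255,0,0,0,0,255,0,0,0,0,255,0,0,0,0])

```text
time: 3.9
tcp_pos: [644.3, 151.0, 82.6]
ee_rot: [0.707, 0.707, 0.0, 0.0]
contact_force: [-0.5, 1.1, -1.0]
opening: 38.2
finger_force: 60.5
```

```bash
cat > rel.py <<'E'
from h import *
# post centre above seat: args ptop(world z), guess
def post(X,g,zt,tol=5):
    m=(abs(X[...,2]-zt)<tol)&(np.hypot(X[...,0]-g[0],X[...,1]-g[1])<32);q=X[m]
    if len(q)<30: return None
    a,b=np.percentile(q,[2,98],axis=0); return ((a+b)/2).round(1)[:2],(b-a).round(1)[:2],len(q)
E
python3 - <<'E'
from rel import *
o=get_obs();print(o["tcp_pos"],o["ee_rot"],o["opening"])
c=cam("wrist");cv2.imwrite("pics/w2.png",c["img"])
for n in("scene","side"):
    c=cam(n);cv2.imwrite(f"pics/{n}1.png",c["img"]);X=cloud(c)
    z=o["tcp_pos"][2]+27
    print(n,post(X,o["tcp_pos"],z,4))
E
```

```text
[644.3097434  151.0436918   82.57957066] [7.07288978e-01 7.06924299e-01 4.48964235e-04 3.68209709e-04] 38.18450044034088
scene (array([645.7, 144.8]), array([48.9, 27.2]), 168)
side (array([643.1, 154.9]), array([52. , 35.5]), 296)
```

View pics/w2.png

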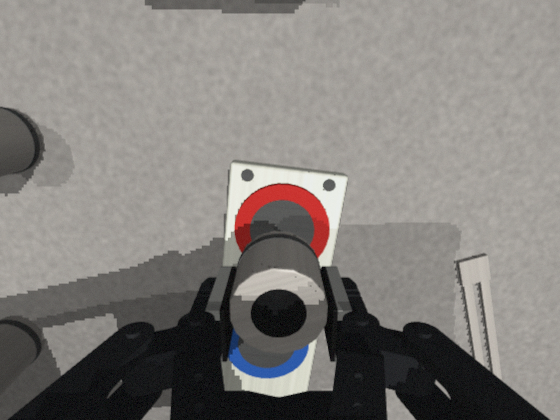

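Wrist view: post_40 is held upright over red (seat centre about (283,230)). I lower it.

Request:
drive_tool(targets=[255,0,0,25,0,255,0,0,15,0,255,0,0,9,0,255,0,0,0,0,255,0,0,0,0])

```text
time: 4.47
tcp_pos: [643.7, 151.4, 31.9]
ee_rot: [0.707, 0.707, -0.0, -0.0]
contact_force: [-0.1, -0.3, 0.1]
opening: 38.4
finger_force: 62.1
```

Request:
drive_tool(targets=[255,0,0,1,0,255,0,0,1,0,255,0,0,1,0,255,0,0,0.5,0,255,0,0,0,0])

```text
time: 4.88
tcp_pos: [644.4, 151.6, 29.5]
ee_rot: [0.707, 0.707, 0.0, 0.0]
contact_force: [-0.3, 0.6, 1.2]
opening: 38.5
finger_force: 62.3
```

Request:
drive_tool(targets=[0,0,0,0,0,0,0,0,0,0,0,0,0,0,0,0,0,0,0,0,0,0,0,0,0])

```text
time: 5.3
tcp_pos: [644.0, 151.5, 28.8]
ee_rot: [0.707, 0.707, 0.0, -0.0]
contact_force: [-1.1, 0.1, 0.6]
opening: 85.0
finger_force: 0.0
```

Request:
drive_tool(targets=[0,0,0,-10,0,0,0,0,-30,0,0,0,0,-35,0,0,0,0,-35,0,0,0,0,-30,0])

```text
time: 5.72
tcp_pos: [644.4, 151.6, 172.2]
ee_rot: [0.707, 0.707, 0.001, 0.001]
contact_force: [1.7, -0.2, -0.2]
opening: 85.7
finger_force: 0.0
```

Request:
drive_tool(targets=[0,12,-34,0,0,0,12,-34,0,0,0,12,-34,0,0,0,12,-34,0,0,0,11,-33,0,0])

```text
time: 6.13
tcp_pos: [473.4, 210.9, 169.6]
ee_rot: [0.707, 0.707, 0.0, 0.0]
contact_force: [0.4, 0.4, -1.2]
opening: 85.4
finger_force: 0.0
```

Request:
drive_tool(targets=[0,0,0,0,0,0,0,0,0,0,0,0,0,0,0,0,0,0,0,0,0,0,0,0,0])

```text
time: 6.55
tcp_pos: [476.1, 210.2, 169.3]
ee_rot: [0.707, 0.707, 0.0, 0.0]
contact_force: [-0.7, 0.0, 0.7]
opening: 85.5
finger_force: 0.0
```

```bash
cat >> rel.py <<'E'
SEAT={"red":(645.6,151),"1":(635,61.6),"2":(624,-28),"3":(614,-118)}
S0={"scene":{"red":(647,149.2),"1":(636.3,60),"2":(624.9,-29.1),"3":(615.1,-120.9)},"side":{"red":(644.2,152.5),"1":(633.9,63.2),"2":(623.1,-26.6),"3":(612.7,-114.5)}}
def check(pairs,save=None):
    for n in("scene","side"):
        c=cam(n);X=cloud(c)
        if save: cv2.imwrite(f"pics/{n}{save}.png",c["img"])
        for s,h in pairs:
            r=post(X,S0[n][s],16+h)
            print(n,s,h,r, r and np.round(r[0]-np.array(S0[n][s]),1))
E
python3 - <<'E'
from rel import *
o=get_obs();print(o["tcp_pos"],o["opening"])
c=cam("wrist");X=cloud(c);print(post(X,(475,210),65))
check([("red",40)],"2")
E
```

```text
[476.13096532 210.17705005 169.25227411] 85.54438521412956
(array([473.8, 207. ]), array([35.3, 35.6]), 2050)
scene red 40 (array([644.8, 150.3]), array([36.6, 36.6]), 226) [-2.2  1.1]
side red 40 (array([642.4, 154.6]), array([35.6, 36.3]), 251) [-1.8  2.1]
```

Request:
drive_tool(targets=[0,-2,-2,30,0,0,0,0,35,0,0,0,0,35,0,0,0,0,32,0,0,0,0,17,0])

```text
time: 7.12
tcp_pos: [470.6, 207.3, 15.5]
ee_rot: [0.707, 0.707, -0.003, -0.001]
contact_force: [-0.2, -0.3, 0.1]
opening: 85.6
finger_force: 0.0
```

Request:
drive_tool(targets=[0,0,0,0,0,255,0,0,0,0,255,0,0,0,0,255,0,0,0,0,255,0,0,0,0])

```text
time: 7.53
tcp_pos: [474.7, 209.0, 22.1]
ee_rot: [0.707, 0.707, 0.002, 0.001]
contact_force: [-6.5, -1.1, 40.1]
opening: 39.3
finger_force: 54.9
```

Request:
drive_tool(targets=[255,0,0,0,0,255,0,0,0,0,255,0,0,0,0,255,0,0,0,0,255,0,0,0,0])

```text
time: 7.95
tcp_pos: [474.8, 209.1, 22.2]
ee_rot: [0.707, 0.707, 0.002, 0.001]
contact_force: [-0.3, 0.0, 5.8]
opening: 38.7
finger_force: 60.3
```

Request:
drive_tool(targets=[255,0,0,-15,0,255,0,0,-30,0,255,0,0,-30,0,255,0,0,-30,0,255,0,0,-15,0])

```text
time: 8.37
tcp_pos: [474.7, 209.1, 144.4]
ee_rot: [0.707, 0.707, 0.003, 0.001]
contact_force: [-0.1, 0.6, -1.3]
opening: 38.9
finger_force: 60.6
```

Request:
drive_tool(targets=[255,-12,13,0,0,255,-20,22,0,0,255,-22,24,0,0,255,-22,24,0,0,255,-22,24,0,0])

```text
time: 8.78
tcp_pos: [580.7, 109.5, 140.1]
ee_rot: [0.707, 0.707, 0.0, 0.0]
contact_force: [0.4, 1.3, -1.9]
opening: 38.8
finger_force: 60.6
```

Request:
drive_tool(targets=[255,-22,24,0,0,255,-18,20,0,0,255,-10,10,0,0,255,0,0,20,0,255,0,0,30,0])

```text
time: 9.2
tcp_pos: [637.6, 59.9, 93.7]
ee_rot: [0.708, 0.707, 0.003, 0.003]
contact_force: [1.5, 0.4, -1.2]
opening: 38.6
finger_force: 60.8
```

Request:
drive_tool(targets=[255,0,0,20,0,255,0,0,20,0,255,0,0,0,0,255,0,0,0,0,255,0,0,0,0])

```text
time: 9.62
tcp_pos: [634.6, 60.8, 51.2]
ee_rot: [0.707, 0.707, 0.001, 0.001]
contact_force: [0.1, 0.1, -1.5]
opening: 39.0
finger_force: 60.7
```

```bash
python3 - <<'E'
from rel import *
o=get_obs();print(o["tcp_pos"],o["ee_rot"])
c=cam("wrist");cv2.imwrite("pics/w3.png",c["img"]);X=cloud(c)
hsv=cv2.cvtColor(c["img"],cv2.COLOR_BGR2HSV)
m=((hsv[...,0]<8)|(hsv[...,0]>172))&(hsv[...,1]>130)&(X[...,2]<25);q=X[m]
print("red",len(q),cv2.minEnclosingCircle(q[:,:2].astype(np.float32)),np.percentile(q,[1,99],axis=0))
print(post(X,(645,151),56))
E
```

```text
[634.62690232  60.82753222  51.19803855] [7.06955842e-01 7.07257188e-01 6.38436635e-04 5.47701949e-04]
red 4091 ((645.1865234375, 150.13693237304688), 31.07042694091797) [[615.4950217  120.15766012  14.13122603]
 [675.20074655 179.32696641  17.42457213]]
(array([643.7, 151.9]), array([34.9, 34.9]), 9507)
```

View pics/w3.png

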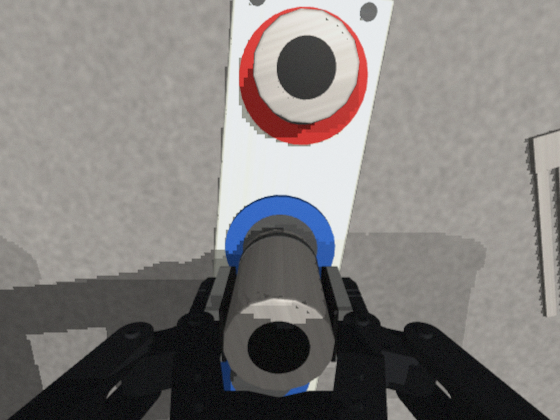

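Wrist view: post_40 is within about 2 mm of red's centre (306,68), and post_65 is over the next seat. I lower it with a small y correction.

Request:
drive_tool(targets=[255,1,0,5,0,255,0,0,4,0,255,0,0,1,0,255,0,0,0,0,255,0,0,0,0])

```text
time: 10.08
tcp_pos: [633.9, 61.5, 39.8]
ee_rot: [0.707, 0.707, -0.0, -0.0]
contact_force: [-0.1, 0.5, -1.2]
opening: 39.0
finger_force: 60.7
```

Request:
drive_tool(targets=[255,0,0,1,0,255,0,0,1,0,255,0,0,0.7,0,255,0,0,0,0,255,0,0,0,0])

```text
time: 10.5
tcp_pos: [634.3, 61.4, 38.3]
ee_rot: [0.707, 0.707, 0.0, 0.0]
contact_force: [-2.9, 0.3, 5.2]
opening: 38.9
finger_force: 61.3
```

Request:
drive_tool(targets=[0,0,0,0,0,0,0,0,0,0,0,0,0,0,0,0,0,0,0,0,0,0,0,0,0])

```text
time: 10.92
tcp_pos: [634.0, 61.5, 36.9]
ee_rot: [0.707, 0.707, -0.0, -0.0]
contact_force: [-0.3, 0.8, -0.0]
opening: 85.3
finger_force: 0.0
```

Request:
drive_tool(targets=[0,0,0,-10,0,0,0,0,-30,0,0,0,0,-38,0,0,0,0,-38,0,0,0,0,-38,0])

```text
time: 11.33
tcp_pos: [633.7, 61.5, 193.3]
ee_rot: [0.707, 0.707, 0.0, -0.0]
contact_force: [1.0, -0.9, -0.3]
opening: 85.4
finger_force: 0.0
```

Request:
drive_tool(targets=[0,0,-20,0,0,0,-1,-35,0,0,0,-1,-35,0,0,0,-1,-35,0,0,0,-1,-35,0,0])

```text
time: 11.75
tcp_pos: [472.5, 57.4, 191.7]
ee_rot: [0.707, 0.707, 0.0, 0.0]
contact_force: [-0.3, -1.0, 0.5]
opening: 85.2
finger_force: 0.0
```

Request:
drive_tool(targets=[0,-1,-32,0,0,0,0,0,0,0,0,0,0,0,0,0,0,0,0,0,0,0,0,0,0])

```text
time: 12.17
tcp_pos: [443.1, 56.4, 192.0]
ee_rot: [0.707, 0.707, 0.001, 0.001]
contact_force: [0.0, 0.2, -0.1]
opening: 85.6
finger_force: 0.0
```

```bash
python3 - <<'E'
from rel import *
o=get_obs();print(o["tcp_pos"])
c=cam("wrist");X=cloud(c);print(post(X,(441,56),90))
check([("red",40),("1",65)],"3")
E
```

```text
[443.11973998  56.44808257 192.02154163]
(array([441.7,  55.6]), array([35.1, 35.5]), 2105)
scene red 40 (array([644.6, 150.6]), array([36.4, 35.8]), 223) [-2.4  1.4]
scene 1 65 (array([633.8,  57.7]), array([36. , 35.6]), 245) [-2.5 -2.3]
side red 40 (array([642.4, 154.9]), array([35.6, 36.7]), 253) [-1.8  2.4]
side 1 65 (array([632.1,  62.7]), array([35.4, 36.1]), 209) [-1.8 -0.5]
```

Request:
drive_tool(targets=[0,-0.5,-1,30,0,0,0,0,35,0,0,0,0,35,0,0,0,0,30,0,0,0,0,16,0])

```text
time: 12.73
tcp_pos: [438.7, 55.9, 41.0]
ee_rot: [0.707, 0.707, -0.002, -0.002]
contact_force: [-0.2, -0.3, -0.7]
opening: 85.3
finger_force: 0.0
```

Request:
drive_tool(targets=[0,0,0,0,0,255,0,0,0,0,255,0,0,0,0,255,0,0,0,0,255,0,0,0,0])

```text
time: 13.15
tcp_pos: [442.5, 56.0, 47.1]
ee_rot: [0.707, 0.707, 0.001, 0.001]
contact_force: [-6.2, -0.7, 38.1]
opening: 39.2
finger_force: 55.0
```

Request:
drive_tool(targets=[255,0,0,0,0,255,0,0,0,0,255,0,0,0,0,255,0,0,0,0,255,0,0,0,0])

```text
time: 13.57
tcp_pos: [442.7, 56.0, 47.3]
ee_rot: [0.707, 0.707, 0.001, 0.001]
contact_force: [-0.4, 0.3, 7.5]
opening: 38.7
finger_force: 60.3
```

Request:
drive_tool(targets=[255,0,0,-15,0,255,0,0,-30,0,255,0,0,-30,0,255,0,0,-30,0,255,0,0,-15,0])

```text
time: 13.98
tcp_pos: [442.4, 56.0, 169.2]
ee_rot: [0.707, 0.707, 0.002, 0.002]
contact_force: [1.7, -0.5, -1.0]
opening: 38.7
finger_force: 60.9
```

Request:
drive_tool(targets=[255,-7,15,0,0,255,-12,26,0,0,255,-12,26,0,0,255,-12,26,0,0,255,-12,26,0,0])

```text
time: 14.4
tcp_pos: [560.7, 0.4, 164.8]
ee_rot: [0.707, 0.707, -0.0, -0.0]
contact_force: [-0.1, 1.1, -1.9]
opening: 38.9
finger_force: 61.1
```

Request:
drive_tool(targets=[255,-12,26,0,0,255,-10,22,0,0,255,-7,16,0,0,255,0,0,20,0,255,0,0,30,0])

```text
time: 14.82
tcp_pos: [627.7, -29.0, 118.5]
ee_rot: [0.707, 0.707, 0.003, 0.003]
contact_force: [0.1, 0.2, -4.1]
opening: 38.9
finger_force: 61.2
```

Request:
drive_tool(targets=[255,0,0,25,0,255,0,0,15,0,255,0,0,0,0,255,0,0,0,0,255,0,0,0,0])

```text
time: 15.23
tcp_pos: [624.8, -28.1, 76.5]
ee_rot: [0.707, 0.707, 0.001, 0.001]
contact_force: [0.2, 0.4, -2.5]
opening: 38.8
finger_force: 61.2
```

```bash
cat >> rel.py <<'E'
def seats(c,X,lo=95,hi=130):
    hsv=cv2.cvtColor(c["img"],cv2.COLOR_BGR2HSV)
    m=((hsv[...,0]>lo)&(hsv[...,0]<hi)&(hsv[...,1]>130)&(X[...,2]<22)&(X[...,2]>8)).astype(np.uint8)
    k,l,s,_=cv2.connectedComponentsWithStats(m)
    for i in range(1,k):
        if s[i,4]>300: q=X[l==i];print("seat",s[i,4],cv2.minEnclosingCircle(q[:,:2].astype(np.float32)))
E
python3 - <<'E'
from rel import *
o=get_obs();print(o["tcp_pos"],o["ee_rot"])
c=cam("wrist");cv2.imwrite("pics/w4.png",c["img"]);X=cloud(c);seats(c,X)
print(post(X,(634,60),81))
E
```

```text
[624.78694833 -28.12080727  76.45387707] [7.07108187e-01 7.07104718e-01 5.85903670e-04 7.65798231e-04]
seat 1326 ((633.728759765625, 60.42575454711914), 30.916322708129883)
seat 2517 ((623.2363891601562, -28.413076400756836), 30.7987117767334)
(array([633.1,  59. ]), array([35.1, 35.1]), 9209)
```

View pics/w4.png

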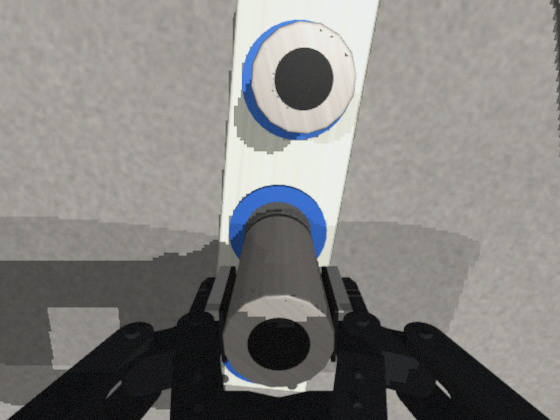

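Wrist view: post_65 is well centred on its seat (304,78), and post_90 is over seat 3 in line with the blue ring (278,230). I lower it.

Request:
drive_tool(targets=[255,0,-0.3,5,0,255,0,0,4,0,255,0,0,1,0,255,0,0,0,0,255,0,0,0,0])

```text
time: 15.7
tcp_pos: [623.6, -28.0, 65.1]
ee_rot: [0.707, 0.707, -0.0, -0.0]
contact_force: [0.2, 0.4, -1.1]
opening: 38.6
finger_force: 61.2
```

Request:
drive_tool(targets=[255,0,0,1,0,255,0,0,1,0,255,0,0,0.7,0,255,0,0,0,0,255,0,0,0,0])

```text
time: 16.12
tcp_pos: [624.0, -28.1, 63.4]
ee_rot: [0.707, 0.707, 0.0, 0.0]
contact_force: [-3.5, 0.2, 4.1]
opening: 39.0
finger_force: 61.4
```

Request:
drive_tool(targets=[0,0,0,0,0,0,0,0,0,0,0,0,0,0,0,0,0,0,0,0,0,0,0,0,0])

```text
time: 16.53
tcp_pos: [623.7, -28.0, 62.3]
ee_rot: [0.707, 0.707, 0.0, 0.0]
contact_force: [0.4, 0.1, 0.0]
opening: 85.2
finger_force: 0.0
```

Request:
drive_tool(targets=[0,0,0,-10,0,0,0,0,-30,0,0,0,0,-38,0,0,0,0,-38,0,0,0,0,-34,0])

```text
time: 16.95
tcp_pos: [623.9, -28.1, 215.6]
ee_rot: [0.707, 0.707, 0.001, 0.001]
contact_force: [0.9, -0.5, -0.2]
opening: 85.7
finger_force: 0.0
```

Request:
drive_tool(targets=[0,-15,-8,0,0,0,-30,-16,0,0,0,-30,-17,0,0,0,-30,-17,0,0,0,-30,-17,0,0])

```text
time: 17.37
tcp_pos: [547.9, -164.1, 213.5]
ee_rot: [0.707, 0.707, 0.0, 0.001]
contact_force: [0.2, 0.3, -0.0]
opening: 85.2
finger_force: 0.0
```

Request:
drive_tool(targets=[0,-30,-17,0,0,0,-30,-16,0,0,0,-30,-16,0,0,0,-15,-8,0,0,0,0,0,0,0])

```text
time: 17.78
tcp_pos: [490.2, -270.9, 213.4]
ee_rot: [0.709, 0.706, -0.0, 0.001]
contact_force: [-0.5, 1.2, 0.6]
opening: 84.9
finger_force: 0.0
```

Request:
drive_tool(targets=[0,0,0,0,0,0,0,0,0,0,0,0,0,0,0])

```text
time: 18.03
tcp_pos: [492.2, -267.2, 212.7]
ee_rot: [0.707, 0.708, 0.0, 0.0]
contact_force: [-0.7, 1.0, -0.8]
opening: 85.2
finger_force: 0.0
```

```bash
python3 - <<'E'
from rel import *
o=get_obs();print(o["tcp_pos"])
c=cam("wrist");X=cloud(c);cv2.imwrite("pics/w5.png",c["img"]);print(post(X,(493,-269),115),post(X,(446,-192),115));seats(c,X)
check([("red",40),("1",65),("2",90)],"4")
E
```

```text
[ 492.20423976 -267.15263426  212.69344822]
(array([ 492.4, -269. ]), array([35.2, 35.8]), 2158) (array([ 446. , -194.5]), array([35.4, 35.2]), 2850)
seat 1477 ((611.8344116210938, -119.02332305908203), 30.832149505615234)
seat 620 ((808.29150390625, -434.06134033203125), 25.9162540435791)
scene red 40 (array([644.4, 150.4]), array([36. , 36.3]), 222) [-2.6  1.2]
scene 1 65 (array([634.5,  57.6]), array([36.2, 37. ]), 245) [-1.8 -2.4]
scene 2 90 (array([624. , -30.1]), array([36.2, 35.7]), 267) [-0.9 -1. ]
side red 40 (array([642.5, 155. ]), array([35.8, 35.9]), 256) [-1.7  2.5]
side 1 65 (array([632.3,  63.3]), array([35.4, 36.6]), 207) [-1.6  0.1]
side 2 90 (array([621.8, -24.5]), array([35.3, 36.5]), 175) [-1.3  2.1]
```

View pics/w5.png

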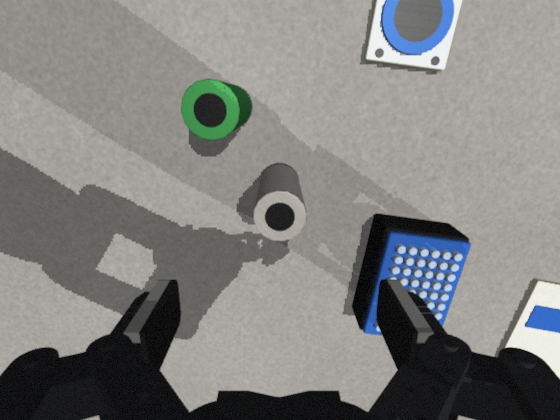

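Wrist view: post_115 has its plug at (279,217), the green look-alike is at (210,110) to its left, and the rack is at (415,280) with enough clearance. Grasping post_115.

Request:
drive_tool(targets=[0,-1.5,0,30,0,0,0,0,35,0,0,0,0,35,0,0,0,0,30,0,0,0,0,16,0])

```text
time: 18.6
tcp_pos: [489.7, -267.3, 61.9]
ee_rot: [0.707, 0.708, -0.001, -0.003]
contact_force: [-0.6, -0.1, -0.2]
opening: 85.1
finger_force: 0.0
```

Request:
drive_tool(targets=[0,0,0,0,0,255,0,0,0,0,255,0,0,0,0,255,0,0,0,0,255,0,0,0,0])

```text
time: 19.02
tcp_pos: [493.1, -270.3, 68.8]
ee_rot: [0.707, 0.707, 0.0, 0.002]
contact_force: [-2.8, 1.3, 33.6]
opening: 39.0
finger_force: 55.1
```

Request:
drive_tool(targets=[255,0,0,0,0,255,0,0,0,0,255,0,0,0,0,255,0,0,0,0,255,0,0,0,0])

```text
time: 19.43
tcp_pos: [493.2, -270.5, 68.9]
ee_rot: [0.707, 0.707, 0.0, 0.002]
contact_force: [0.3, 0.5, 7.1]
opening: 38.8
finger_force: 60.8
```

Request:
drive_tool(targets=[255,0,0,-15,0,255,0,0,-30,0,255,0,0,-30,0,255,0,0,-30,0,255,0,0,-15,0])

```text
time: 19.85
tcp_pos: [492.6, -270.1, 190.1]
ee_rot: [0.707, 0.707, 0.0, 0.002]
contact_force: [1.5, -1.0, -2.9]
opening: 38.7
finger_force: 61.2
```

Request:
drive_tool(targets=[255,10,8,0,0,255,18,14,0,0,255,20,16,0,0,255,20,16,0,0,255,20,16,0,0])

```text
time: 20.27
tcp_pos: [561.2, -179.5, 183.9]
ee_rot: [0.707, 0.707, -0.001, -0.002]
contact_force: [0.8, 0.8, -3.7]
opening: 39.0
finger_force: 61.2
```

Request:
drive_tool(targets=[255,20,16,0,0,255,20,16,0,0,255,15,12,0,0,255,8,6,10,0,255,0,0,25,0])

```text
time: 20.68
tcp_pos: [614.6, -116.8, 153.1]
ee_rot: [0.706, 0.708, 0.002, 0.002]
contact_force: [1.1, 0.1, -3.3]
opening: 38.9
finger_force: 61.3
```

Request:
drive_tool(targets=[255,0,0,30,0,255,0,0,25,0,255,0,0,0,0,255,0,0,0,0,255,0,0,0,0])

```text
time: 21.1
tcp_pos: [611.9, -118.7, 96.8]
ee_rot: [0.707, 0.707, 0.0, 0.0]
contact_force: [0.3, -0.2, -3.2]
opening: 38.6
finger_force: 61.4
```

```bash
python3 - <<'E'
from rel import *
o=get_obs();print(o["tcp_pos"],o["ee_rot"])
c=cam("wrist");cv2.imwrite("pics/w6.png",c["img"]);X=cloud(c);seats(c,X)
print(post(X,(624,-28),106))
E
```

```text
[ 611.8832602  -118.67596139   96.77858279] [7.07174134e-01 7.07039393e-01 7.17482483e-05 1.91145989e-04]
seat 985 ((618.2967529296875, -32.39895248413086), 29.93524932861328)
seat 2120 ((612.093994140625, -117.82275390625), 30.8220157623291)
(array([622.5, -29.1]), array([35., 35.]), 10064)
```

View pics/w6.png

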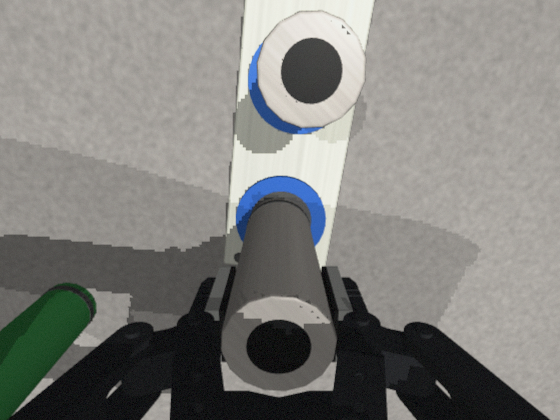

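Wrist view: post_90 is centred on its seat (310,70) and post_115 is over the last seat (280,215). I lower it.

Request:
drive_tool(targets=[255,0,0.5,5,0,255,0,0,4,0,255,0,0,1,0,255,0,0,0,0,255,0,0,0,0])

```text
time: 21.57
tcp_pos: [612.2, -118.5, 86.6]
ee_rot: [0.707, 0.707, 0.0, 0.0]
contact_force: [-0.7, -0.2, -3.6]
opening: 38.8
finger_force: 61.4
```

Request:
drive_tool(targets=[255,0,0,1,0,255,0,0,0.7,0,255,0,0,0.3,0,255,0,0,0,0,255,0,0,0,0])

```text
time: 21.98
tcp_pos: [612.4, -118.6, 85.0]
ee_rot: [0.707, 0.707, 0.0, 0.0]
contact_force: [-1.8, 0.5, -1.1]
opening: 39.0
finger_force: 62.0
```

Request:
drive_tool(targets=[255,0,0,0.5,0,255,0,0,0,0,0,0,0,0,0,0,0,0,0,0,0,0,0,0,0])

```text
time: 22.4
tcp_pos: [612.5, -118.6, 84.0]
ee_rot: [0.707, 0.707, 0.0, 0.0]
contact_force: [0.1, 0.0, -0.4]
opening: 73.8
finger_force: 0.0
```

Request:
drive_tool(targets=[0,0,0,0,0,0,0,0,0,0,0,0,0,-10,0,0,0,0,-30,0,0,0,0,-35,0])

```text
time: 22.82
tcp_pos: [610.2, -118.0, 157.1]
ee_rot: [0.707, 0.707, -0.002, -0.003]
contact_force: [1.3, 0.2, -0.2]
opening: 85.2
finger_force: 0.0
```

Request:
drive_tool(targets=[0,0,0,-35,0,0,0,0,-25,0,0,20,-30,0,0,0,20,-35,0,0,0,20,-35,0,0])

```text
time: 23.23
tcp_pos: [511.7, -58.2, 220.4]
ee_rot: [0.707, 0.707, 0.001, 0.001]
contact_force: [-0.6, 1.0, 0.5]
opening: 85.7
finger_force: 0.0
```

Request:
drive_tool(targets=[0,0,0,0,0,0,0,0,0,0,0,0,0,0,0,0,0,0,0,0,0,0,0,0,0])

```text
time: 23.65
tcp_pos: [513.4, -59.1, 219.7]
ee_rot: [0.707, 0.707, 0.0, 0.001]
contact_force: [0.0, -0.3, -0.2]
opening: 85.5
finger_force: 0.0
```

```bash
python3 - <<'E'
from rel import *
check([("red",40),("1",65),("2",90),("3",115)],"5")
E
```

```text
scene red 40 (array([644.6, 150.5]), array([36.5, 35.5]), 221) [-2.4  1.3]
scene 1 65 (array([634. ,  57.7]), array([36.6, 36. ]), 240) [-2.3 -2.3]
scene 2 90 (array([623.8, -30.1]), array([35.4, 35.5]), 265) [-1.1 -1. ]
scene 3 115 (array([ 612.4, -118.8]), array([36.5, 36.1]), 288) [-2.7  2.1]
side red 40 (array([642.6, 154.6]), array([35.7, 36.5]), 253) [-1.6  2.1]
side 1 65 (array([632.1,  63. ]), array([35.6, 35.8]), 211) [-1.8 -0.2]
side 2 90 (array([621.5, -25. ]), array([35.3, 36.5]), 178) [-1.6  1.6]
side 3 115 (array([ 610.2, -113.2]), array([36.1, 35.3]), 152) [-2.5  1.3]
```

View pics/side5.png

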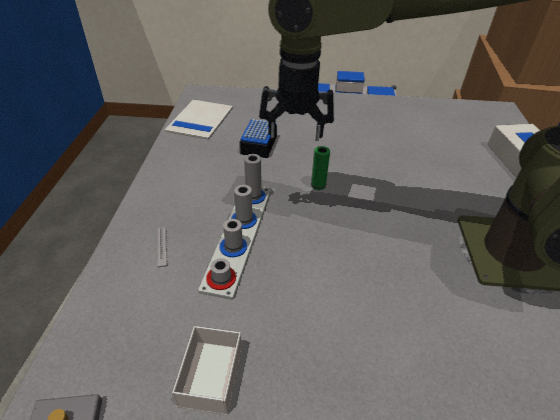

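The side view shows all four posts upright, rising from red (221,272) to the far end (253,175), each within about 2–3 mm of its seat centre. The green post, rack and box look untouched and the gripper is clear.

```bash
python3 -c "
from cell import job_done;print(job_done())"
```

```text
the job is handed in; nothing more can be done
None
```

The four posts stand upright on the rail in height order, 40 mm on red up to 115 mm at the far end, each within about 2–3 mm of its seat centre; all are released, the rack, box and green look-alike were left where they stood, and the job is handed in.

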